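# Check two spare bushings on a go-pin gauge and sort them

## Robot

A 6-joint arm with a two-finger parallel gripper is mounted at the origin on a cart in front of the work surface, level with it; the furniture and walls round the work are solid. World frame = base frame: x ahead of the robot, y to its left, z up, the work surface at z = 0. Lengths are in m, angles in degrees, forces in N, time in s.
With the tool pointing down it reaches from about 0.25 to 0.725 m from the base axis. Payload 9.7 kg.
Tool frame: the origin (TCP) lies midway between the tips of the shut fingers; the grasp point (between the pads) lies 19 mm behind it; x points along the fingers, y is the direction in which the jaws open and shut, and the axes are right-handed (so a half turn about x gives the same grasp; the last joint's range is limited). The gripper opens to 85 mm and grips with 20 to 120 N. Pads are 22 mm wide; open, the fingers measure 114 mm over their backs; the gripper's body (76 mm by 85 mm) begins 54 mm behind the grasp point. The pads swing forward as they close: fully open they stand 13 mm farther back than shut.
Start: joints at [74.026, 4.979, 10.078, 95.1, 0, 90], TCP at [0.151, 0.529, 0.231] pointing down, gripper open.
Joint ranges: [-179.16, 179.16], [-48.56, 103.87], [-65.8, 70.77], [-126.05, 130.52], [-82.76, 87.17], [-180, 180]. Speed limits (degrees/s): [127.2, 127.2, 147.25, 180, 180, 180].

## Interface

Orientations are given as [roll, pitch, yaw] about the fixed x, y, z axes, in that order (R = Rz(yaw) Ry(pitch) Rx(roll)).
In Python, from workcell import bot, cams gives the robot as it stands.
- The arm moves only by the tool apply_moves, never from a script. Its argument "commands" is a list of rows, each a list of 5 numbers: the shift along the tool's x, y, z in m, then the turn about the tool's x in rad, then the opening, from -1 (shut) to 1 (fully open). In form: [[tx, ty, tz, roll, hand], ...]. A call has 1 to 12 rows; each row is the pose to reach, as a shift and turn from the pose measured when the call began, along the tool's axes at that moment; what a row does not reach only later rows make up. A row lasts 1/10 s, in which the tool goes at most 50 mm and 8.59 degrees, less where a joint would pass 70% of its speed; a pose out of reach is approached as far as the arm can. A call with a gripper value outside its range is refused whole. The fingers move at their own pace and stop on an object; "newtons" is the grip in N (left out, the last holds). Time passes only in rows, so rows that repeat a pose let the fingers close. It gives the time, the measured TCP pose, the force and the opening at its end, in the units of the state.
- bot.get_obs(): the state, without advancing time (a new reading comes with each control period).
- cams.camera(name): name is "side" or "top" or "wrist"; returns a dict with "frame" (420x560x3 uint8, blue, green, red), "depth" (420x560 float32, m along the optical axis (not along the pixel's ray), 0 where there is no reading), "camera_matrix" (3x3 intrinsics, pixels), "R" (3x3) and "t" (3): a world point X has camera coordinates R X + t; the wrist camera has in their place "mount" (4x4, takes a point from camera to tool coordinates, whose origin is the TCP and whose axes are the tool frame's). Camera axes: x right, y down, z forward; pixel columns grow to the right and rows downward; lengths in m; the calibration is good to about 2 mm. A picture is of the moment at which its call begins: read the wrist's pose just before it.
- bot.job_done(): hands the job in, once; it reports no verdict.
Trained networks look in the newest picture that a camera, given by its name, has taken for a name from the list of things; names that differ only in an ending like _2 or _b are one class to them, and where a whole thing is asked for, a point or a joint stands for the part that bears it (a point fixed in the world has none). Each returns a list of dicts, best first, with "confidence" (0 to 1); they miss things now and then, are a little off and sometimes report something else, mostly with a low value. They report only what shows in the picture. A call takes as long as a camera call. They do not tell look-alikes from the thing itself.
- cams.spot_in(name, camera): "rect" ([left, top, right, bottom] in pixels, round what is visible of it).
The state is a dict: "time": time; "q": joint angles; "qd": joint speeds; "joint_efforts": joint torques, N m; "ee_pos": TCP position; "tcp_rot": TCP orientation; "wrist_force": force on the tool from outside, world axes, zero at the start; "torque": the same for the moment, N m; "opening": finger opening in m.
Only numpy, scipy, OpenCV 4.12 (cv2) and the standard library are available. Lean on these libraries where they do the work, as an engineer would, in place of code of your own. Each camera call takes 0.05 s, during which the arm holds its last target. There are 200 camera calls.

## Task

Check the two spare brass bushings on the horizontal gauge pin, one after the other: slide a bushing onto the pin as far as it will go, take it off, and sort it before you start on the other. The one that slides right up against the pin's shoulder goes in the green tray; the one that stops at the pin's nose goes in the red tray. Set them down in the trays rather than dropping them, and leave the marker, timer and tape where they are.

Things in the scene. Friction and masses are not known exactly. Their poses are not given: they have to be found in the camera images.
- bushing_1: First octagonal brass bushing, 40 mm across flats, 40 mm long, about 0.14 kg, lying on a flat. Origin: its middle, on the bore axis, 20 mm above its support; x along the bore, z up at the start. Either end may go first; each has a 25 mm wide, 5 mm deep counterbore. One bushing has 1.5 mm play all round on the pin, the other is 3 mm too narrow; which one is unknown, outsides are alike.
- bushing_2: Second octagonal brass bushing, 40 mm across flats, 40 mm long, about 0.14 kg, lying on a flat. Origin: its middle, on the bore axis, 20 mm above its support; x along the bore, z up at the start. Either end may go first; each has a 25 mm wide, 5 mm deep counterbore. One bushing has 1.5 mm play all round on the pin, the other is 3 mm too narrow; which one is unknown, outsides are alike.
- gauge: gauge stand fixed to the bench: grey base plate 75 x 84 x 12 mm, blue block 40 mm wide, 76 mm high, from which a dark round shoulder (30 mm wide, 24 mm long) and the steel pin stick out level, toward the robot. Origin at bench level, 30 mm behind the pin's root; the pin points along the gauge's -x, at 60 mm height; z up.
- pin_root (a point): point on the pin's axis where the pin leaves the flat face of its shoulder, 60 mm above the bench; axes as the gauge's (pin along -x). A bushing fully home has its middle 20 mm from here along -x; the too narrow one stops with its middle about 60 mm from here.
- pin_nose (a point): free tip of the pin, on its axis, 50 mm from pin_root along -x. The pin is 20.5 mm in diameter; its last 8 mm taper to 11 mm at the tip.
- green_tray: Green open parts tray, 100 x 100 x 25 mm outside, walls 4 mm, floor 4 mm thick, fixed to the bench. Origin at the centre of its underside, x and y along its sides, z up. A bushing set in it lies with its origin 24 mm above the tray's origin. For the bushing that fits.
- red_tray: Red open parts tray, 100 x 100 x 25 mm outside, walls 4 mm, floor 4 mm thick, fixed to the bench. Origin at the centre of its underside, x and y along its sides, z up. A bushing set in it lies with its origin 24 mm above the tray's origin. For the bushing that does not fit.
- marker: red and white felt marker, 137 mm long, 13 mm thick, lying on the bench at the front; its length is along its y axis. Bystander.
- timer: small white bench timer, 64 x 62 x 18 mm, behind the left tray. Bystander.
- tape: roll of beige tape, 68 mm wide, 19 mm high, lying flat behind the right tray. Bystander.
Mind the look-alikes: they are no part of the job. There is more than one size of the green_tray; the job needs the larger.

How it is judged (in metres and radians):
On the way, in this order (a step that is already met when the one before it is completed fails the run):
1. the first bushing is tried on the pin: the wide one home against the shoulder, or the narrow one pushed against the nose (((x of bushing_1 in the frame of pin_root between -0.025 and -0.015 m and y of bushing_1 in the frame of pin_root between -0.005 and 0.005 m and z of bushing_1 in the frame of pin_root between -0.005 and 0.005 m and angle between the x axis of bushing_1 and the x axis of pin_root, either way round below 0.2 rad) or (x of bushing_2 in the frame of pin_root between -0.068 and -0.045 m and y of bushing_2 in the frame of pin_root between -0.006 and 0.006 m and z of bushing_2 in the frame of pin_root between -0.006 and 0.006 m and angle between the x axis of bushing_2 and the x axis of pin_root, either way round below 0.2 rad and contact force between bushing_2 and gauge above 0.5 N))), for 0.05 s.
2. the bushing tried lies released in its tray (((x of bushing_1 in the frame of green_tray between -0.04 and 0.04 m and y of bushing_1 in the frame of green_tray between -0.04 and 0.04 m and z of bushing_1 in the frame of green_tray between 0 and 0.032 m and linear speed of bushing_1 below 0.03 m/s and contact force between bushing_1 and the fingers below 0.05 N) or (x of bushing_2 in the frame of red_tray between -0.04 and 0.04 m and y of bushing_2 in the frame of red_tray between -0.04 and 0.04 m and z of bushing_2 in the frame of red_tray between 0 and 0.032 m and linear speed of bushing_2 below 0.03 m/s and contact force between bushing_2 and the fingers below 0.05 N))), for 0.2 s.
3. with the first one sorted, the other bushing is tried on the pin in the same way ((((x of bushing_1 in the frame of green_tray between -0.04 and 0.04 m and y of bushing_1 in the frame of green_tray between -0.04 and 0.04 m and z of bushing_1 in the frame of green_tray between 0 and 0.032 m and linear speed of bushing_1 below 0.03 m/s and contact force between bushing_1 and the fingers below 0.05 N) and (x of bushing_2 in the frame of pin_root between -0.068 and -0.045 m and y of bushing_2 in the frame of pin_root between -0.006 and 0.006 m and z of bushing_2 in the frame of pin_root between -0.006 and 0.006 m and angle between the x axis of bushing_2 and the x axis of pin_root, either way round below 0.2 rad and contact force between bushing_2 and gauge above 0.5 N)) or ((x of bushing_2 in the frame of red_tray between -0.04 and 0.04 m and y of bushing_2 in the frame of red_tray between -0.04 and 0.04 m and z of bushing_2 in the frame of red_tray between 0 and 0.032 m and linear speed of bushing_2 below 0.03 m/s and contact force between bushing_2 and the fingers below 0.05 N) and (x of bushing_1 in the frame of pin_root between -0.025 and -0.015 m and y of bushing_1 in the frame of pin_root between -0.005 and 0.005 m and z of bushing_1 in the frame of pin_root between -0.005 and 0.005 m and angle between the x axis of bushing_1 and the x axis of pin_root, either way round below 0.2 rad)))), for 0.05 s.
At the end, for the whole second after the job is handed in: The bushing that fits the pin lies in the green tray and the one that does not in the red tray, each with its middle within 40 mm of the tray's centre along both sides and no more than 32 mm above the tray's underside, released and at rest (x of bushing_1 in the frame of green_tray between -0.04 and 0.04 m and y of bushing_1 in the frame of green_tray between -0.04 and 0.04 m and z of bushing_1 in the frame of green_tray between 0 and 0.032 m and linear speed of each of bushing_1, bushing_2 below 0.03 m/s and contact force between each of bushing_1, bushing_2 and the fingers below 0.05 N and x of bushing_2 in the frame of red_tray between -0.04 and 0.04 m and y of bushing_2 in the frame of red_tray between -0.04 and 0.04 m and z of bushing_2 in the frame of red_tray between 0 and 0.032 m); the robot touches nothing.
It fails at once if the red marker is moved more than 3 cm or tipped (distance of marker from where it was at the start of the episode above 0.03 m or angle between marker's own z axis and vertical above 0.5 rad).
It fails at once if the timer is moved more than 3 cm or tipped (distance of timer from where it was at the start of the episode above 0.03 m or angle between timer's own z axis and vertical above 0.5 rad).
It fails at once if the tape roll is moved more than 3 cm or tipped (distance of tape from where it was at the start of the episode above 0.03 m or angle between tape's own z axis and vertical above 0.5 rad).
It fails at once if a bushing is thrown or dropped from more than about 10 cm (linear speed of any of bushing_1, bushing_2 above 1.4 m/s).
It also fails if it takes over 72 s, if anything falls off the work surface, if the arm or the gripper's body presses on something with over 40 N, if the wrist force passes 120 N, or if a joint passes its speed limit or range.

## Working session

There is one attempt and no reset: what is moved stays moved. The work goes in short steps, Python scripts to look and compute and a tool call to move; the robot and the scene stay as the last step left them, time stands still between calls to the robot, and variables do not carry over. Pictures are saved under pics/ and viewed, about 8 in all and at most 12, crops included, and the job is handed in when it is done.

Besides the shell and the picture viewer there is one more tool, called after "Emit:" in YAML: its name, and indented under it one key for each argument. apply_moves: Moves the arm, as the interface text tells. Its arguments: {"type":"object","properties":{"commands":{"type":"array"},"newtons":{"type":"number"}},"required":["commands"]}

```bash
ls; mkdir -p pics; cat > h.py <<'E'
import numpy as np, cv2
from workcell import bot, cams
def world(c,u,v,d):
    K=c["camera_matrix"]; p=np.stack([(u-K[0,2])/K[0,0]*d,(v-K[1,2])/K[1,1]*d,d],-1)
    return (p-c["t"])@c["R"]
def cloud(c):
    v,u=np.mgrid[:420,:560]; return world(c,u,v,c["depth"].astype(float))
E
python3 - <<'E'
from h import *
print(bot.get_obs())
for n in ["top","side"]:
    c=cams.camera(n); cv2.imwrite(f"pics/{n}0.png",c["frame"]); P=cloud(c)
    np.savez(f"{n}0.npz",P=P,f=c["frame"],d=c["depth"])
    print(n,"cam pos",-c["R"].T@c["t"])
    for k in ["bushing_1","gauge","pin_nose","green_tray","red_tray","marker","timer","tape"]:
        for r in cams.spot_in(k,n)[:4]:
            l,t,rr,b=[int(x) for x in r["rect"]]; m=P[t:b,l:rr].reshape(-1,3)
            print(k,r["confidence"],[l,t,rr,b],np.median(m,0).round(3), P[(t+b)//2,(l+rr)//2].round(3))
E
```

```text
pics
{'time': 0.0, 'q': array([ 7.40262539e+01,  5.01054912e+00,  1.00333734e+01,  9.51018201e+01,
       -2.29493812e-03,  9.00015974e+01]), 'qd': array([-0.08225552,  0.0252503 ,  0.03529682, -0.0176743 ,  0.0117947 ,
       -0.01577952]), 'joint_efforts': array([-3.22016807e-03, -5.20396650e+01,  4.64799249e+01,  1.63548131e-02,
       -1.76177346e-04,  1.47358247e-05]), 'ee_pos': array([0.15129946, 0.52851639, 0.2305787 ]), 'tcp_rot': array([ -88.33435005,   89.92097084, -104.309692  ]), 'wrist_force': array([-0.01066927, -0.72291644,  0.1458649 ]), 'torque': array([ 0.05053163,  0.02227621, -0.05788876]), 'opening': 0.08573538188253794}
top cam pos [0.38020475 0.00165453 1.21579082]
bushing_1 0.73 [182, 243, 201, 260] [0.448 0.159 0.038] [0.448 0.159 0.041]
bushing_1 0.7 [288, 249, 307, 268] [ 0.437 -0.081  0.037] [ 0.437 -0.081  0.04 ]
gauge 0.91 [224, 170, 265, 222] [0.579 0.042 0.012] [0.57  0.042 0.075]
pin_nose 0.86 [225, 175, 264, 225] [0.569 0.042 0.013] [0.562 0.042 0.071]
green_tray 0.67 [334, 211, 384, 258] [ 0.498 -0.226  0.005] [ 0.498 -0.229  0.004]
green_tray 0.61 
[... 789 characters left out ...]
.005 0.01 ]
pin_nose 0.83 [241, 222, 292, 259] [0.581 0.047 0.008] [0.59  0.006 0.008]
green_tray 0.88 [296, 200, 333, 219] [ 0.503 -0.232  0.007] [ 0.507 -0.241  0.001]
green_tray 0.71 [279, 216, 305, 236] [ 0.536 -0.105  0.005] [ 0.545 -0.105  0.003]
red_tray 0.81 [231, 283, 289, 329] [0.517 0.291 0.003] [0.518 0.289 0.003]
marker 0.64 [297, 200, 332, 217] [ 0.504 -0.237  0.009] [ 0.509 -0.249  0.001]
marker 0.54 [295, 246, 350, 263] [0.429 0.042 0.001] [0.427 0.044 0.01 ]
timer 0.85 [177, 291, 207, 312] [0.665 0.326 0.014] [0.66  0.33  0.018]
timer 0.57 [293, 262, 312, 279] [0.454 0.168 0.029] [0.451 0.171 0.035]
tape 0.78 [262, 181, 281, 195] [ 0.684 -0.345  0.011] [ 0.687 -0.368  0.003]
```

```bash
python3 - <<'E'
from h import *
z=np.load("top0.npz");P=z["P"];f=z["f"]
cv2.imwrite("pics/topc.png",cv2.resize(f[130:310,90:440],None,fx=2.28,fy=2.28,interpolation=cv2.INTER_CUBIC))
def rect(c,r,zl,zh):
    m=(abs(P[...,0]-c[0])<r)&(abs(P[...,1]-c[1])<r)&(P[...,2]>zl)&(P[...,2]<zh)
    q=P[m]; (x,y),s,a=cv2.minAreaRect((q[:,:2]*1000).astype(np.float32)); print(c,zl,len(q),"ctr",round(x,1),round(y,1),"size",np.round(s,1),"ang",round(a,1),"medz",np.median(q[:,2]).round(4))
for c in [(.448,.159),(.437,-.081)]: rect(c,.04,.012,.06); rect(c,.04,.037,.06)
for zl,zh in [(.004,.02),(.055,.073),(.0735,.1),(.055,.1)]: rect((.57,.042),.08,zl,zh)
rect((.50,-.227),.07,.018,.04);rect((.51,.307),.07,.018,.04);rect((.547,-.088),.06,.012,.04)
q=P[(abs(P[...,0]-.55)<.09)&(abs(P[...,1]-.042)<.05)&(P[...,2]>.055)]
for a in np.arange(.45,.65,.008):
    s=q[(q[:,0]>=a)&(q[:,0]<a+.008)]
    if len(s): print(round(a,3),len(s),"y",s[:,1].min().round(4),s[:,1].mean().round(4),s[:,1].max().round(4),"z",s[:,2].max().round(4))
E
```

```text
(0.448, 0.159) 0.012 330 ctr 450.1 155.7 size [40.5 39.7] ang 84.9 medz 0.0383
(0.448, 0.159) 0.037 200 ctr 450.1 155.9 size [31.5 40.1] ang 88.9 medz 0.0406
(0.437, -0.081) 0.012 322 ctr 435.0 -83.1 size [40.  39.9] ang 83.2 medz 0.0383
(0.437, -0.081) 0.037 192 ctr 434.9 -83.1 size [40.7 31.8] ang 0.8 medz 0.0401
(0.57, 0.042) 0.004 1564 ctr 570.0 41.9 size [160.  159.8] ang 0.1 medz 0.0065
(0.57, 0.042) 0.055 267 ctr 566.7 40.8 size [110.2  40.1] ang 5.3 medz 0.0693
(0.57, 0.042) 0.0735 344 ctr 569.0 39.1 size [104.7  39.2] ang 7.2 medz 0.0769
(0.57, 0.042) 0.055 630 ctr 566.9 39.7 size [110.4  40.5] ang 6.6 medz 0.0741
(0.5, -0.227) 0.018 354 ctr 501.2 -225.8 size [101.2 100.8] ang 87.3 medz 0.0251
(0.51, 0.307) 0.018 382 ctr 514.8 301.1 size [101.6 100.5] ang 89.3 medz 0.0253
(0.547, -0.088) 0.012 208 ctr 544.7 -87.1 size [74.  73.9] ang 1.9 medz 0.018
0.506 9 y 0.0296 0.0355 0.0408 z 0.0704
0.514 28 y 0.0274 0.0364 0.0456 z 0.0756
0.522 31 y 0.0275 0.0364 0.0456 z 0.0777
0.53 34 y 0.0278 0.0372 0.0458 z 0.0735
0.538 29 y 0.0281 0.0364 0.0461 z 0.0741
0.546 37 y 0.0283 0.0391 0.0487 z 0.0752
0.554 34 y 0.0307 0.0406 0.0534 z 0.0775
0.562 48 y 0.0264 0.039 0.0534 z 0.0793
0.57 47 y 0.0267 0.0405 0.0537 z 0.0789
0.578 53 y 0.0269 0.0427 0.0606 z 0.0787
0.586 68 y 0.0226 0.0405 0.0609 z 0.0814
0.594 65 y 0.0227 0.0428 0.0641 z 0.0815
0.602 101 y 0.0252 0.0601 0.092 z 0.4499
0.61 125 y 0.0253 0.062 0.092 z 0.4549
0.618 119 y 0.0216 0.0719 0.0918 z 0.4674
0.626 202 y 0.0064 0.0575 0.0917 z 0.4741
0.634 129 y 0.002 0.038 0.0908 z 0.4704
```

View pics/topc.png

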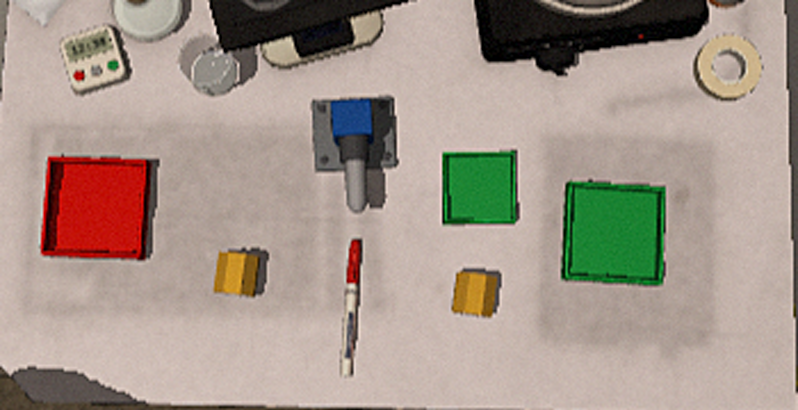

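```bash
cat >> h.py <<'E'
from scipy.spatial.transform import Rotation as Ro
def rot(o): return Ro.from_euler("xyz",o["tcp_rot"],degrees=True).as_matrix()
def yawof(R): # direction of jaw (tool y) minus 90 -> bore direction, mod 180
    a=np.degrees(np.arctan2(R[1,1],R[0,1]))-90; return (a+90)%180-90
def goto(p,yaw=None):
    o=bot.get_obs(); R=rot(o); s=R.T@(np.array(p)-o["ee_pos"])
    r=0 if yaw is None else -((yaw-yawof(R)+90)%180-90)
    print("t",o["time"],"pos",o["ee_pos"].round(4),"yaw",yawof(R).round(2),"tilt",np.degrees(np.arccos(-R[2,0])).round(2),"-> shift",s.round(4),"roll rad",np.radians(r).round(3),"deg",round(r,1),"q6",o["q"][5].round(1),"F",o["wrist_force"].round(2),"open",round(o["opening"],4))
def wrist(name=None):
    o=bot.get_obs(); c=cams.camera("wrist"); M=c["mount"]; R=rot(o)
    T=np.eye(4);T[:3,:3]=R;T[:3,3]=o["ee_pos"]; W=np.linalg.inv(T@M); c["R"]=W[:3,:3];c["t"]=W[:3,3]
    if name: cv2.imwrite(f"pics/{name}.png",c["frame"])
    return c,cloud(c)
E
python3 - <<'E'
from h import *
o=bot.get_obs();print(rot(o).round(3))
goto([.45,.156,.2],-5.5)
c,P=wrist();print(c["mount"].round(3)); print(c["camera_matrix"].round(0))
E
```

```text
[[-0.     0.275  0.961]
 [-0.     0.961 -0.275]
 [-1.    -0.    -0.   ]]
t 0.9 pos [0.1514 0.5288 0.2313] yaw -15.97 tilt 0.0 -> shift [ 0.0313 -0.2762  0.3897] roll rad -0.183 deg -10.5 q6 90.0 F [ 0.04 -0.06  0.22] open 0.0854
[[-0.    -0.326  0.945 -0.144]
 [ 1.    -0.002 -0.001 -0.   ]
 [ 0.002  0.945  0.326 -0.084]
 [ 0.     0.     0.     1.   ]]
[[328.   0. 284.]
 [  0. 328. 209.]
 [  0.   0.   1.]]
```

Emit:
apply_moves:
  commands:
    - [0.003,-0.027,0.039,-0.1,1]
    - [0.006,-0.055,0.078,-0.183,1]
    - [0.009,-0.083,0.117,-0.183,1]
    - [0.013,-0.11,0.156,-0.183,1]
    - [0.016,-0.138,0.195,-0.183,1]
    - [0.019,-0.166,0.234,-0.183,1]
    - [0.022,-0.193,0.273,-0.183,1]
    - [0.025,-0.221,0.312,-0.183,1]
    - [0.028,-0.249,0.351,-0.183,1]
    - [0.0313,-0.276,0.39,-0.183,1]
    - [0.0313,-0.276,0.39,-0.183,1]
    - [0.0313,-0.276,0.39,-0.183,1]

```text
time: 2.15
ee_pos: [0.4506, 0.1552, 0.1998]
tcp_rot: [-176.0, 90.0, 178.4]
wrist_force: [-0.7, -0.1, 0.5]
opening: 0.0854
```

```bash
python3 - <<'E'
from h import *
c,P=wrist("w1"); np.savez("w1.npz",P=P)
for k in ["bushing_1","pin_nose"]:
    for r in cams.spot_in(k,"wrist")[:3]:
        l,t,rr,b=[int(x) for x in r["rect"]]; print(k,r["confidence"],[l,t,rr,b],P[(t+b)//2,(l+rr)//2].round(4))
m=(abs(P[...,0]-.45)<.04)&(abs(P[...,1]-.156)<.04)
for zl in (.012,.0385):
    q=P[m&(P[...,2]>zl)&(P[...,2]<.05)]
    (x,y),s,a=cv2.minAreaRect((q[:,:2]*1000).astype(np.float32)); print(zl,len(q),x,y,s,a,np.median(q[:,2]))
goto([.45,.156,.1],-5.5)
E
```

```text
bushing_1 0.89 [15, 168, 76, 215] [ 0.4299 -0.0738  0.0395]
bushing_1 0.57 [263, 159, 307, 210] [0.4457 0.1567 0.041 ]
pin_nose 0.62 [160, 267, 243, 366] [0.5843 0.0506 0.0422]
0.012 1772 449.95703125 153.89051818847656 (40.10041046142578, 40.815185546875) 84.06389617919922 0.039251954564833165
0.0385 944 449.8800964355469 154.07470703125 (23.68192481994629, 40.394920349121094) 85.18698120117188 0.04113531179582057
t 2.3 pos [0.4498 0.157  0.2002] yaw -5.41 tilt 0.02 -> shift [ 0.1002 -0.001   0.0003] roll rad 0.002 deg 0.1 q6 24.6 F [-0.22  0.04  0.04] open 0.0858
```

View pics/w1.png

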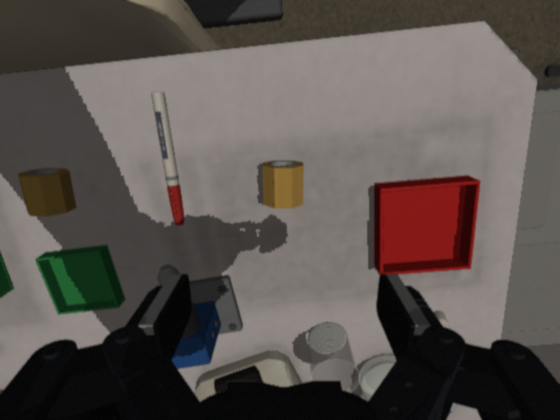

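Emit:
apply_moves:
  commands:
    - [0.04,-0.002,0,0,1]
    - [0.08,-0.002,0,0,1]
    - [0.12,-0.002,0,0,1]
    - [0.15,-0.002,0,0,1]
    - [0.18,-0.002,0,0,1]
    - [0.197,-0.002,0,0,1]
    - [0.197,-0.002,0,0,1]
    - [0.197,-0.002,0,0,-0.3]
    - [0.197,-0.002,0,0,-0.8]
    - [0.197,-0.002,0,0,-0.8]
    - [0.197,-0.002,0,0,-0.8]
    - [0.197,-0.002,0,0,-0.8]
  newtons: 40

```text
time: 3.5
ee_pos: [0.4504, 0.1555, 0.0046]
tcp_rot: [38.3, 89.9, 32.9]
wrist_force: [-0.9, -0.1, 6.8]
opening: 0.0393
```

```bash
python3 - <<'E'
from h import *
goto([.45,.156,.1],-5.5)
E
```

```text
t 3.5 pos [0.4504 0.1555 0.0046] yaw -5.41 tilt 0.14 -> shift [-0.0954  0.0007 -0.0003] roll rad 0.002 deg 0.1 q6 24.4 F [-0.9  -0.1   6.76] open 0.0393
```

Emit:
apply_moves:
  commands:
    - [-0.03,0,0,0,-0.8]
    - [-0.07,0,0,0,-0.8]
    - [-0.1,0,0,0,-0.8]
    - [-0.12,-0.01,-0.01,0,-0.8]
    - [-0.14,-0.02,-0.03,0,-0.8]
    - [-0.14,-0.02,-0.05,0,-0.8]
    - [-0.14,-0.02,-0.05,0,-0.8]
    - [-0.14,-0.02,-0.05,0,-0.8]

```text
time: 4.3
ee_pos: [0.3987, 0.1401, 0.1449]
tcp_rot: [32.4, 89.8, 27.0]
wrist_force: [-0.3, 0.2, -1.0]
opening: 0.0392
```

```bash
python3 - <<'E'
from h import *
goto([.45,.156,.1],0)
c,P=wrist("w2"); np.savez("w2.npz",P=P,f=c["frame"])
q=P[(P[...,0]>.49)&(P[...,0]<.65)&(abs(P[...,1]-.042)<.04)&(P[...,2]>.05)&(P[...,2]<.09)]
for a in np.arange(.49,.62,.008):
    s=q[(q[:,0]>=a)&(q[:,0]<a+.008)]
    if len(s): print(round(a,3),len(s),"y",np.percentile(s[:,1],[1,50,99]).round(4),"ytop",s[s[:,2]>s[:,2].max()-.002][:,1].mean().round(4),"z",s[:,2].max().round(4))
# cylinder fit on pin
from scipy.optimize import least_squares
def fit(P,x0,x1,r):
    q=P[(P[...,0]>x0)&(P[...,0]<x1)&(abs(P[...,1]-.04)<.025)&(P[...,2]>.056)&(P[...,2]<.085)]
    def res(p):
        y=p[0]+p[1]*(q[:,0]-.54); z=p[2]
        return np.hypot((q[:,1]-y)*np.cos(np.arctan(p[1])),q[:,2]-z)-r
    s=least_squares(res,[.037,.08,.06],loss="soft_l1",f_scale=.001); print("cyl n",len(q),"y@.54",s.x[0].round(4),"yaw",np.degrees(np.arctan(s.x[1])).round(2),"z",s.x[2].round(4),"rms",s.fun.std().round(4))
fit(P,.52,.553,.01025); fit(np.load("top0.npz")["P"],.52,.553,.01025)
E
```

```text
t 4.3 pos [0.3987 0.1401 0.1449] yaw -5.39 tilt 0.21 -> shift [0.0451 0.0205 0.0494] roll rad -0.094 deg -5.4 q6 24.7 F [-0.34  0.2  -0.98] open 0.0392
0.53 37 y [0.0313 0.0362 0.0396] ytop 0.0356 z 0.0733
0.538 69 y [0.028  0.0344 0.039 ] ytop 0.0354 z 0.0727
0.546 44 y [0.0284 0.0332 0.0366] ytop 0.0343 z 0.0727
0.554 75 y [0.0246 0.0313 0.0347] ytop 0.033 z 0.076
0.562 62 y [0.0233 0.0289 0.0346] ytop 0.0328 z 0.0769
0.57 17 y [0.0266 0.0292 0.0316] ytop 0.0303 z 0.0747
0.578 2 y [0.0235 0.0258 0.028 ] ytop 0.0281 z 0.0717
0.586 11 y [0.0203 0.0218 0.0238] ytop 0.0223 z 0.0657
cyl n 147 y@.54 0.0359 yaw 4.23 z 0.0613 rms 0.0005
cyl n 134 y@.54 0.0379 yaw 5.8 z 0.0612 rms 0.0018
```

View pics/w2.png

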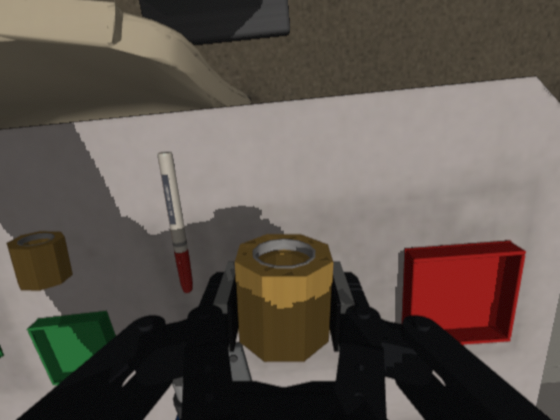

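Emit:
apply_moves:
  commands:
    - [-0.04,0.01,0.01,-0.1,-0.8]
    - [-0.075,0.018,0.023,-0.181,-0.8]
    - [-0.075,0.018,0.023,-0.181,-0.8]
    - [-0.075,0.018,0.023,-0.181,-0.8]

```text
time: 4.75
ee_pos: [0.4241, 0.156, 0.2194]
tcp_rot: [22.2, 89.8, 27.1]
wrist_force: [-0.1, -0.6, -1.6]
opening: 0.0395
```

```bash
cat >> h.py <<'E'
from scipy.optimize import least_squares
def fit(P,x0=.52,x1=.553,r=.01025):
    q=P[(P[...,0]>x0)&(P[...,0]<x1)&(abs(P[...,1]-.04)<.025)&(P[...,2]>.056)&(P[...,2]<.085)]
    def res(p):
        y=p[0]+p[1]*(q[:,0]-.54)
        return np.hypot((q[:,1]-y)*np.cos(np.arctan(p[1])),q[:,2]-p[2])-r
    s=least_squares(res,[.037,.08,.06],loss="soft_l1",f_scale=.001); print("cyl n",len(q),"y@.54",s.x[0].round(4),"yaw",np.degrees(np.arctan(s.x[1])).round(2),"z",s.x[2].round(4),"rms",s.fun.std().round(4))
E
python3 - <<'E'
from h import *
goto([.42,.16,.22],5)
c,P=wrist("w3"); np.savez("w3.npz",P=P,f=c["frame"])
q=P[(P[...,0]>.49)&(P[...,0]<.65)&(abs(P[...,1]-.042)<.04)&(P[...,2]>.05)&(P[...,2]<.09)]
for a in np.arange(.49,.63,.006):
    s=q[(q[:,0]>=a)&(q[:,0]<a+.006)]
    if len(s): print(round(a,3),len(s),"y",np.percentile(s[:,1],[1,50,99]).round(4),"ytop",s[s[:,2]>s[:,2].max()-.002][:,1].mean().round(4),"z",s[:,2].max().round(4))
fit(P);print(q[:,0].min())
E
```

```text
t 4.75 pos [0.4241 0.156  0.2194] yaw 4.94 tilt 0.17 -> shift [-0.0006  0.0044 -0.0037] roll rad -0.001 deg -0.1 q6 15.2 F [-0.12 -0.58 -1.57] open 0.0395
0.508 89 y [0.0284 0.0349 0.0404] ytop 0.0352 z 0.0698
0.514 142 y [0.0257 0.0369 0.0439] ytop 0.0357 z 0.0732
0.52 105 y [0.026  0.0381 0.0445] ytop 0.0357 z 0.0731
0.526 111 y [0.0265 0.039  0.0451] ytop 0.0354 z 0.0732
0.532 107 y [0.0275 0.0391 0.0456] ytop 0.0364 z 0.0723
0.538 100 y [0.027  0.0398 0.0462] ytop 0.0368 z 0.0725
0.544 106 y [0.0276 0.04   0.0468] ytop 0.037 z 0.0729
0.55 99 y [0.0286 0.0406 0.0471] ytop 0.0371 z 0.0725
0.556 212 y [0.0262 0.0437 0.0521] ytop 0.0393 z 0.0774
0.562 160 y [0.024  0.0419 0.0529] ytop 0.0383 z 0.0776
0.568 90 y [0.0274 0.0489 0.0538] ytop 0.0434 z 0.0768
0.574 54 y [0.0443 0.051  0.054 ] ytop 0.0456 z 0.0759
0.58 42 y [0.0528 0.0553 0.0592] ytop 0.0534 z 0.0662
cyl n 577 y@.54 0.0357 yaw 4.9 z 0.0613 rms 0.0006
0.5104687082683464
```

View pics/w3.png

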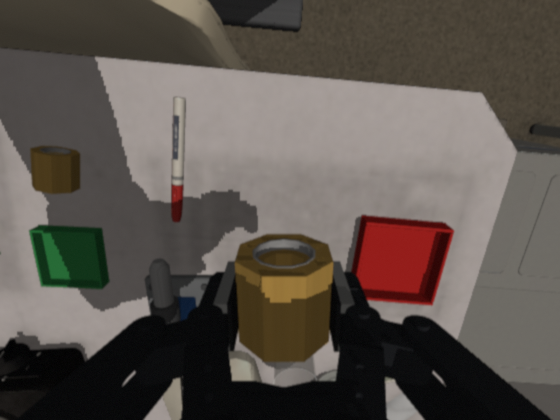

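```bash
python3 - <<'E'
from h import *
o=bot.get_obs(); R=rot(o); c=cams.camera("wrist"); P=np.load("w3.npz")["P"]
ee=np.array([.4241,.156,.2194]); Q=(P-ee)@R
m=(np.abs(Q[...,0]+.016)<.03)&(np.abs(Q[...,1])<.03)&(np.abs(Q[...,2])<.03)
f=np.load("w3.npz")["f"].astype(int); hsv=cv2.cvtColor(f.astype(np.uint8),cv2.COLOR_BGR2HSV)
m&=(hsv[...,1]>120)&(hsv[...,2]>60)
q=Q[m]; print(len(q)); print("min/max",np.percentile(q,[0.5,50,99.5],axis=0).round(4))
t=q[q[:,0]<np.percentile(q[:,0],1)+.002]; print("top facet x",t[:,0].mean(),"y",np.percentile(t[:,1],[1,99]),"z",np.percentile(t[:,2],[1,99]))
for z0 in np.arange(-.02,.02,.008):
    s=q[(q[:,2]>=z0)&(q[:,2]<z0+.008)]
    if len(s): print(round(z0,3),np.percentile(s[:,1],[1,99]).round(4),s[:,0].min().round(4))
goto([.44,.03,.2],4.9)
E
```

```text
9144
min/max [[-0.0378 -0.0196 -0.0212]
 [-0.0343 -0.0002 -0.0072]
 [ 0.0013  0.019   0.0181]]
top facet x -0.036648673898137765 y [-0.00956179  0.00884542] z [-0.02081541  0.01794387]
-0.02 [-0.0196  0.019 ] -0.038
-0.012 [-0.0191  0.0187] -0.0382
-0.004 [-0.0191  0.0183] -0.0383
0.004 [-0.0192  0.0183] -0.0386
0.012 [-0.0193  0.0185] -0.0381
t 4.85 pos [0.423  0.1556 0.2183] yaw 4.93 tilt 0.05 -> shift [ 0.0182 -0.1266  0.0061] roll rad 0.0 deg 0.0 q6 15.2 F [ 0.42 -0.19 -1.62] open 0.0391
```

Emit:
apply_moves:
  commands:
    - [0.03,-0.03,0.01,0,-0.8]
    - [0.06,-0.06,0.02,0,-0.8]
    - [0.09,-0.09,0.03,0,-0.8]
    - [0.12,-0.11,0.04,0,-0.8]
    - [0.15,-0.1295,0.041,0,-0.8]
    - [0.174,-0.1295,0.041,0,-0.8]
    - [0.174,-0.1295,0.041,0,-0.8]
    - [0.174,-0.1295,0.041,0,-0.8]

```text
time: 5.65
ee_pos: [0.4744, 0.0301, 0.044]
tcp_rot: [141.7, 89.9, 146.6]
wrist_force: [-0.0, -0.7, -0.6]
opening: 0.0392
```

```bash
python3 - <<'E'
from h import *
goto([.475,.030,.0445],4.9)
S=[]
for i in range(3):
    o=bot.get_obs(); S.append(o["ee_pos"]); c=cams.camera("side")
print(np.array(S).round(4))
P=cloud(c); cv2.imwrite("pics/s1.png",cv2.resize(c["frame"][190:290,240:380],None,fx=5,fy=5,interpolation=cv2.INTER_CUBIC))
goto([.475,.030,.0445],4.9)
E
```

```text
t 5.65 pos [0.4744 0.0301 0.044 ] yaw 4.91 tilt 0.06 -> shift [-0.0005 -0.0002  0.0006] roll rad 0.0 deg 0.0 q6 -1.3 F [-0.02 -0.74 -0.59] open 0.0392
[[0.4744 0.0301 0.044 ]
 [0.4752 0.0304 0.045 ]
 [0.4756 0.0305 0.0455]]
t 5.8 pos [0.4758 0.0306 0.0457] yaw 4.96 tilt 0.16 -> shift [ 0.0012 -0.0005 -0.0009] roll rad 0.001 deg 0.1 q6 -1.3 F [ 0.1   0.76 -0.82] open 0.0394
```

View pics/s1.png

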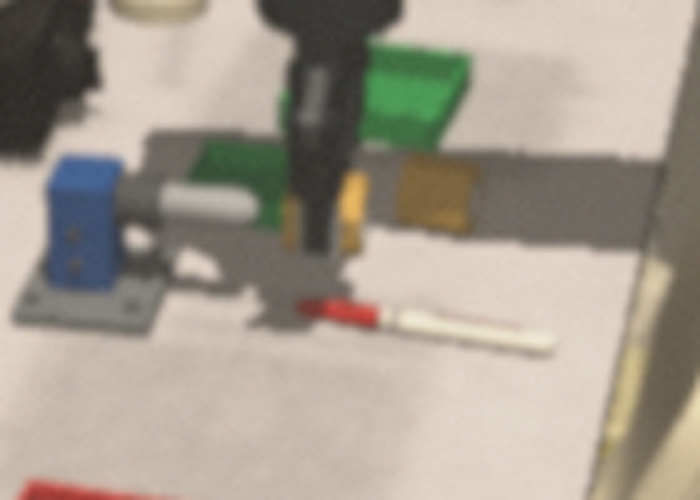

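Emit:
apply_moves:
  commands:
    - [0.001,0,0.008,0,-0.8]
    - [0.001,0,0.015,0,-0.8]
    - [0.001,0,0.019,0,-0.8]
    - [0.001,0,0.022,0,-0.8]
    - [0.001,0,0.025,0,-0.8]
    - [0.001,0,0.028,0,-0.8]
    - [0.001,0,0.03,0,-0.8]
    - [0.001,0,0.03,0,-0.8]

```text
time: 6.6
ee_pos: [0.5033, 0.0331, 0.0443]
tcp_rot: [160.9, 89.8, 165.8]
wrist_force: [-13.8, -0.1, 6.3]
opening: 0.0394
```

```bash
python3 - <<'E'
from h import *
goto([.5035,.0327,.0445],4.9)
E
```

```text
t 6.6 pos [0.5033 0.0331 0.0443] yaw 4.96 tilt 0.16 -> shift [-0.0002 -0.0004  0.0001] roll rad 0.001 deg 0.1 q6 -1.2 F [-13.81  -0.11   6.29] open 0.0394
```

Emit:
apply_moves:
  commands:
    - [-0.001,0,0.0,0,-0.8]
    - [-0.001,0,0.002,0,-0.8]
    - [-0.001,0,0.004,0,-0.8]
    - [-0.001,0,0.004,0,-0.8]

```text
time: 7.0
ee_pos: [0.5035, 0.0332, 0.0446]
tcp_rot: [173.9, 89.4, 178.9]
wrist_force: [-21.2, -1.8, 8.0]
opening: 0.0396
```

```bash
python3 - <<'E'
from h import *
goto([.5035,.0327,.0445],4.9)
o=bot.get_obs(); R=rot(o); c,P=wrist("w4"); print(o["torque"])
Q=(P-o["ee_pos"])@R
hsv=cv2.cvtColor(c["frame"],cv2.COLOR_BGR2HSV)
m=(np.abs(Q[...,0]+.016)<.03)&(np.abs(Q[...,1])<.03)&(np.abs(Q[...,2])<.04)&(hsv[...,1]>120)&(hsv[...,2]>60)
q=Q[m]; t=q[q[:,0]<np.percentile(q[:,0],1)+.003]; print(len(q),"bushing z range",np.percentile(t[:,2],[1,99]),"x",t[:,0].mean())
for z0 in np.arange(-.032,.02,.008):
    s=q[(q[:,2]>=z0)&(q[:,2]<z0+.008)]
    if len(s)>5: print(round(z0,3),np.percentile(s[:,1],[1,99]).round(4),np.percentile(s[:,0],2).round(4))
c=cams.camera("side"); cv2.imwrite("pics/s2.png",cv2.resize(c["frame"][190:290,240:380],None,fx=5,fy=5,interpolation=cv2.INTER_CUBIC))
E
```

```text
t 7.0 pos [0.5035 0.0332 0.0446] yaw 4.97 tilt 0.64 -> shift [ 0.0001 -0.0005 -0.    ] roll rad 0.001 deg 0.1 q6 -1.2 F [-21.18  -1.82   8.04] open 0.0396
[-0.20033048  4.07396166  0.04276923]
9207 bushing z range [-0.02108889  0.01807877] x -0.03643439374892898
-0.024 [-0.0197  0.019 ] -0.0374
-0.016 [-0.0192  0.0191] -0.0374
-0.008 [-0.0189  0.0181] -0.0375
0.0 [-0.0188  0.0182] -0.0376
0.008 [-0.0192  0.0185] -0.0375
0.016 [-0.0191  0.0184] -0.0375
```

View pics/s2.png

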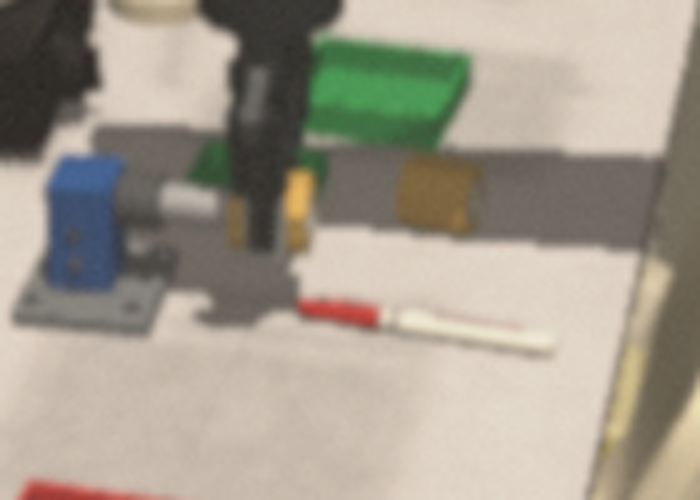

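Emit:
apply_moves:
  commands:
    - [-0.003,0,0.001,0,-0.8]
    - [-0.003,0,0.002,0,-0.8]
    - [0,0.002,0.002,0,-0.8]
    - [0.0,-0.002,0.002,0,-0.8]
    - [0.002,0,0.002,0,-0.8]
    - [0,0,0.002,0,-0.8]
    - [0,0,0.002,0,-0.8]

```text
time: 7.8
ee_pos: [0.5036, 0.0333, 0.0446]
tcp_rot: [175.4, 89.2, -179.6]
wrist_force: [-13.3, -1.9, 6.4]
opening: 0.0394
```

```bash
python3 - <<'E'
from h import *
goto([.4735,.030,.0445],4.9)
E
```

```text
t 7.8 pos [0.5036 0.0333 0.0446] yaw 4.97 tilt 0.85 -> shift [ 0.0005 -0.0007 -0.0302] roll rad 0.001 deg 0.1 q6 -1.2 F [-13.29  -1.86   6.37] open 0.0394
```

Emit:
apply_moves:
  commands:
    - [0,0,-0.012,0,-0.8]
    - [0,0,-0.03,0,-0.8]
    - [-0.03,0,-0.035,0,-0.8]
    - [-0.07,0.02,-0.03,0,-0.8]
    - [-0.09,0.065,-0.02,0,-0.8]
    - [-0.09,0.11,0,0,-0.8]
    - [-0.09,0.155,0.01,0,-0.8]
    - [-0.09,0.2,0.02,0.085,-0.8]
    - [-0.09,0.24,0.034,0.085,-0.8]
    - [-0.09,0.266,0.036,0.085,-0.8]
    - [-0.09,0.266,0.036,0.085,-0.8]
    - [-0.09,0.266,0.036,0.085,-0.8]

```text
time: 9.0
ee_pos: [0.5176, 0.3016, 0.1343]
tcp_rot: [-179.4, 89.2, -179.2]
wrist_force: [-0.4, -1.4, -0.2]
opening: 0.0392
```

```bash
python3 - <<'E'
from h import *
goto([.516,.301,.010],0)
c,P=wrist()
m=(abs(P[...,0]-.515)<.09)&(abs(P[...,1]-.301)<.075)&(P[...,2]>.019)&(P[...,2]<.032)
q=P[m]; print(len(q),np.percentile(q,[1,99],axis=0).round(3))
c=cams.camera("side");P=cloud(c);m=(abs(P[...,0]-.515)<.075)&(abs(P[...,1]-.301)<.075)&(P[...,2]>.019)&(P[...,2]<.032)
q=P[m]; print(len(q),np.percentile(q,[1,99],axis=0).round(3))
E
```

```text
t 9.0 pos [0.5176 0.3016 0.1343] yaw 0.16 tilt 0.84 -> shift [ 0.1243 -0.0006  0.0002] roll rad 0.003 deg 0.2 q6 29.9 F [-0.44 -1.44 -0.16] open 0.0392
2258 [[0.464 0.25  0.019]
 [0.562 0.35  0.028]]
379 [[0.465 0.252 0.019]
 [0.564 0.354 0.026]]
```

Emit:
apply_moves:
  commands:
    - [0.04,0,0,0,-0.8]
    - [0.08,0,0,0,-0.8]
    - [0.105,0,0,0,-0.8]
    - [0.118,0,0,0,-0.8]
    - [0.124,0,0,0,-0.8]
    - [0.124,0,0,0,-0.8]

```text
time: 9.7
ee_pos: [0.5163, 0.3001, 0.0111]
tcp_rot: [179.5, 89.2, 179.5]
wrist_force: [-0.6, -0.4, -0.6]
opening: 0.0391
```

```bash
python3 - <<'E'
from h import *
goto([.516,.301,.010],0)
E
```

```text
t 9.7 pos [0.5163 0.3001 0.0111] yaw 0.02 tilt 0.8 -> shift [ 0.0011  0.0009 -0.0003] roll rad 0.0 deg 0.0 q6 30.0 F [-0.56 -0.4  -0.61] open 0.0391
```

Emit:
apply_moves:
  commands:
    - [0.002,0,0,0,-0.8]
    - [0.0025,0,0,0,-0.8]
    - [0.0025,0,0,0,0.2]
    - [0.0025,0,0,0,0.2]
    - [0.0025,0,0,0,0.2]
    - [0.0025,0,0,0,0.2]
    - [-0.03,0,0,0,0.2]
    - [-0.07,0,0,0,0.2]
    - [-0.11,0,0,0,0.5]
    - [-0.14,0,0,0,1]
    - [-0.14,0,0,0,1]
    - [-0.14,0,0,0,1]

```text
time: 10.9
ee_pos: [0.5187, 0.3003, 0.1516]
tcp_rot: [176.2, 89.3, 176.3]
wrist_force: [0.6, -0.2, -1.2]
opening: 0.085
```

```bash
python3 - <<'E'
from h import *
goto([.435,-.083,.18],-7)
c=cams.camera("side"); P=cloud(c)
for r in cams.spot_in("bushing_1","side")[:3]:
    l,t,rr,b=[int(x) for x in r["rect"]]; print(r["confidence"],[l,t,rr,b],P[(t+b)//2,(l+rr)//2].round(3))
c,P=wrist()
q=P[(abs(P[...,0]-.515)<.04)&(abs(P[...,1]-.301)<.04)&(P[...,2]>.03)&(P[...,2]<.06)]
print(len(q),q.min(0).round(3),q.max(0).round(3))
E
```

```text
t 10.9 pos [0.5187 0.3003 0.1516] yaw 0.02 tilt 0.74 -> shift [-0.0277 -0.3833 -0.0841] roll rad 0.122 deg 7.0 q6 29.9 F [ 0.57 -0.17 -1.16] open 0.085
0.65 [247, 292, 268, 312] [0.514 0.319 0.035]
0.54 [319, 223, 336, 236] [ 0.434 -0.066  0.027]
0.21 [252, 223, 290, 261] [0.574 0.013 0.008]
2391 [0.496 0.28  0.03 ] [0.537 0.32  0.047]
```

Emit:
apply_moves:
  commands:
    - [-0.01,-0.038,-0.009,0,1]
    - [-0.02,-0.077,-0.018,0,1]
    - [-0.028,-0.116,-0.027,0,1]
    - [-0.028,-0.155,-0.036,0,1]
    - [-0.028,-0.194,-0.045,0.06,1]
    - [-0.028,-0.233,-0.054,0.122,1]
    - [-0.028,-0.272,-0.063,0.122,1]
    - [-0.028,-0.311,-0.072,0.122,1]
    - [-0.028,-0.35,-0.08,0.122,1]
    - [-0.028,-0.383,-0.084,0.122,1]
    - [-0.028,-0.383,-0.084,0.122,1]
    - [-0.028,-0.383,-0.084,0.122,1]

```text
time: 12.25
ee_pos: [0.4339, -0.0836, 0.1783]
tcp_rot: [-171.4, 89.0, -178.5]
wrist_force: [0.0, -0.4, -1.0]
opening: 0.0856
```

```bash
python3 - <<'E'
from h import *
c,P=wrist("w5")
m=(abs(P[...,0]-.435)<.04)&(abs(P[...,1]+.083)<.04)
for zl in (.012,.0385):
    q=P[m&(P[...,2]>zl)&(P[...,2]<.05)]
    (x,y),s,a=cv2.minAreaRect((q[:,:2]*1000).astype(np.float32)); print(zl,len(q),x,y,s,a,np.median(q[:,2]))
goto([.435,-.083,.003],-6.5)
E
```

```text
0.012 2007 434.4302062988281 -85.06915283203125 (39.79155731201172, 41.02359390258789) 83.11955261230469 0.0392995861682416
0.0385 1073 434.6089172363281 -85.09330749511719 (23.737655639648438, 40.74409484863281) 83.4388656616211 0.04107949691082331
t 12.3 pos [ 0.4341 -0.083   0.1785] yaw -7.01 tilt 0.99 -> shift [0.1755 0.0005 0.0039] roll rad -0.009 deg -0.5 q6 -3.7 F [-0.3   0.24 -0.39] open 0.0855
```

Emit:
apply_moves:
  commands:
    - [0.04,0,0.001,0,1]
    - [0.08,0,0.002,0,1]
    - [0.12,-0.001,0.003,0,1]
    - [0.15,-0.001,0.003,0,1]
    - [0.165,-0.001,0.004,0,1]
    - [0.174,-0.001,0.004,0,1]
    - [0.174,-0.001,0.004,0,1]
    - [0.174,-0.001,0.004,0,-0.3]
    - [0.174,-0.001,0.004,0,-0.8]
    - [0.174,-0.001,0.004,0,-0.8]
    - [0.174,-0.001,0.004,0,-0.8]
    - [0.174,-0.001,0.004,0,-0.8]

```text
time: 13.5
ee_pos: [0.4356, -0.0847, 0.0055]
tcp_rot: [-170.4, 89.1, -177.4]
wrist_force: [-0.5, -0.3, 5.8]
opening: 0.0395
```

```bash
python3 - <<'E'
from h import *
goto([.42,-.07,.13],4.9)
E
```

```text
t 13.5 pos [ 0.4356 -0.0847  0.0055] yaw -7.01 tilt 0.89 -> shift [-0.1243  0.0123 -0.0192] roll rad -0.208 deg -11.9 q6 -3.9 F [-0.53 -0.28  5.82] open 0.0395
```

Emit:
apply_moves:
  commands:
    - [-0.04,0,0,0,-0.8]
    - [-0.08,0.003,-0.005,-0.1,-0.8]
    - [-0.12,0.006,-0.012,-0.208,-0.8]
    - [-0.124,0.012,-0.019,-0.208,-0.8]
    - [-0.124,0.012,-0.019,-0.208,-0.8]

```text
time: 14.0
ee_pos: [0.4203, -0.07, 0.1307]
tcp_rot: [179.0, 89.2, -176.2]
wrist_force: [1.0, 0.7, -2.2]
opening: 0.0392
```

```bash
python3 - <<'E'
from h import *
goto([.472,.0304,.045],4.9)
o=bot.get_obs();R=rot(o); c,P=wrist(); Q=(P-o["ee_pos"])@R
hsv=cv2.cvtColor(c["frame"],cv2.COLOR_BGR2HSV)
m=(np.abs(Q[...,0]+.016)<.03)&(np.abs(Q[...,1])<.03)&(np.abs(Q[...,2])<.04)&(hsv[...,1]>120)&(hsv[...,2]>60)
q=Q[m]; t=q[q[:,0]<np.percentile(q[:,0],1)+.003]; print(len(q),"z range",np.percentile(t[:,2],[1,99]),"x",t[:,0].mean(),"y",np.percentile(q[:,1],[.5,99.5]))
fit(P)
E
```

```text
t 14.0 pos [ 0.4203 -0.07    0.1307] yaw 4.87 tilt 0.77 -> shift [0.0849 0.0956 0.0612] roll rad -0.001 deg -0.0 q6 -14.2 F [ 1.01  0.66 -2.15] open 0.0392
9598 z range [-0.02221537  0.01682779] x -0.03554548614313829 y [-0.0198539   0.01899532]
cyl n 105 y@.54 0.0361 yaw 5.4 z 0.0616 rms 0.0004
```

Emit:
apply_moves:
  commands:
    - [0.0,0.03,0.01,0,-0.8]
    - [0.02,0.06,0.02,0,-0.8]
    - [0.05,0.08,0.04,0,-0.8]
    - [0.07,0.0955,0.055,0,-0.8]
    - [0.0845,0.0955,0.061,0,-0.8]
    - [0.0845,0.0955,0.061,0,-0.8]
    - [0.0845,0.0955,0.061,0,-0.8]

```text
time: 14.75
ee_pos: [0.4707, 0.0294, 0.0435]
tcp_rot: [178.8, 89.0, -176.4]
wrist_force: [-0.7, 0.2, -1.2]
opening: 0.0392
```

```bash
python3 - <<'E'
from h import *
for i in range(3): goto([.536,.0357,.0455],4.9); cams.camera("side")
E
```

```text
t 14.75 pos [0.4707 0.0294 0.0435] yaw 4.81 tilt 0.98 -> shift [-0.0031  0.0008  0.0655] roll rad -0.001 deg -0.1 q6 -1.2 F [-0.7   0.23 -1.23] open 0.0392
t 14.8 pos [0.4711 0.0293 0.0443] yaw 4.8 tilt 0.89 -> shift [-0.0022  0.0009  0.0651] roll rad -0.002 deg -0.1 q6 -1.2 F [-0.28  0.42 -1.69] open 0.0391
t 14.85 pos [0.4715 0.0294 0.0448] yaw 4.79 tilt 0.83 -> shift [-0.0017  0.0009  0.0648] roll rad -0.002 deg -0.1 q6 -1.2 F [ 0.9   0.01 -2.34] open 0.0393
```

Emit:
apply_moves:
  commands:
    - [-0.001,0.001,0.008,0,-0.8]
    - [-0.001,0.001,0.015,0,-0.8]
    - [-0.001,0.001,0.02,0,-0.8]
    - [-0.001,0.001,0.024,0,-0.8]
    - [-0.001,0.001,0.028,0,-0.8]
    - [-0.001,0.001,0.032,0,-0.8]
    - [-0.001,0.001,0.036,0,-0.8]
    - [-0.001,0.001,0.036,0,-0.8]

```text
time: 15.7
ee_pos: [0.5079, 0.0335, 0.0454]
tcp_rot: [178.3, 89.2, -176.9]
wrist_force: [0.1, 0.1, -2.5]
opening: 0.0393
```

```bash
python3 - <<'E'
from h import *
for i in range(2): goto([.5417,.0365,.0455],4.9); cams.camera("side")
E
```

```text
t 15.7 pos [0.5079 0.0335 0.0454] yaw 4.8 tilt 0.79 -> shift [-0.0006  0.0002  0.034 ] roll rad -0.002 deg -0.1 q6 -1.0 F [ 0.14  0.08 -2.55] open 0.0393
t 15.75 pos [0.5076 0.0335 0.0453] yaw 4.8 tilt 0.81 -> shift [-0.0006  0.0002  0.0343] roll rad -0.002 deg -0.1 q6 -1.0 F [-0.94 -0.36 -2.52] open 0.0394
```

Emit:
apply_moves:
  commands:
    - [-0.0005,0,0.006,0,-0.8]
    - [-0.0005,0,0.011,0,-0.8]
    - [-0.0005,0,0.016,0,-0.8]
    - [-0.0005,0,0.02,0,-0.8]
    - [-0.0005,0,0.024,0,-0.8]
    - [-0.0005,0,0.028,0,-0.8]
    - [-0.0005,0,0.031,0,-0.8]
    - [-0.0005,0,0.034,0,-0.8]
    - [-0.0005,0,0.036,0,-0.8]
    - [-0.0005,0,0.036,0,-0.8]

```text
time: 16.8
ee_pos: [0.5423, 0.0364, 0.0452]
tcp_rot: [178.5, 89.0, -176.7]
wrist_force: [-5.6, -1.0, 0.7]
opening: 0.0392
```

```bash
python3 - <<'E'
from h import *
goto([.4715,.0305,.0455],4.9)
c,P=wrist()
c=cams.camera("side"); cv2.imwrite("pics/s3.png",cv2.resize(c["frame"][190:290,240:380],None,fx=5,fy=5,interpolation=cv2.INTER_CUBIC))
goto([.4715,.0305,.0455],4.9)
E
```

```text
t 16.8 pos [0.5423 0.0364 0.0452] yaw 4.8 tilt 0.95 -> shift [ 0.0009  0.0001 -0.0711] roll rad -0.002 deg -0.1 q6 -1.0 F [-5.58 -1.03  0.72] open 0.0392
t 16.9 pos [0.5423 0.0364 0.0452] yaw 4.8 tilt 0.94 -> shift [ 0.0009  0.0001 -0.071 ] roll rad -0.002 deg -0.1 q6 -1.0 F [-5.62 -0.76  1.51] open 0.0393
```

View pics/s3.png

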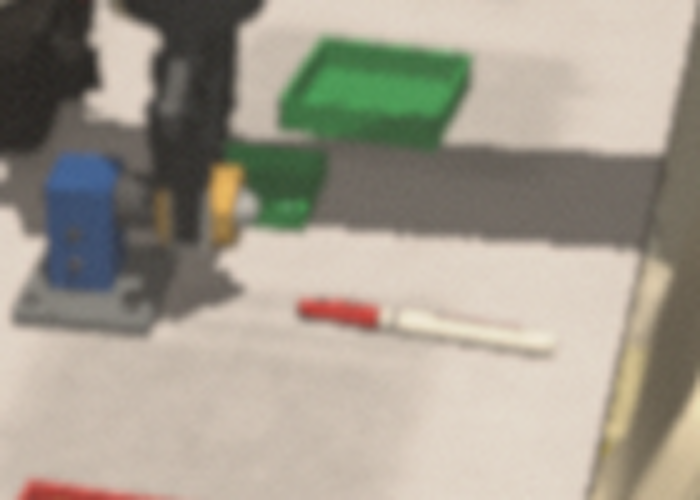

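Emit:
apply_moves:
  commands:
    - [0,0,0.001,0,-0.8]
    - [0,0,0.0025,0,-0.8]
    - [0,0,0.0025,0,-0.8]
    - [0,0,0.0,0,-0.8]

```text
time: 17.3
ee_pos: [0.5418, 0.0363, 0.0452]
tcp_rot: [178.7, 89.0, -176.5]
wrist_force: [-0.5, -0.0, -1.1]
opening: 0.0393
```

```bash
python3 - <<'E'
from h import *
goto([.4715,.0305,.0455],4.9)
E
```

```text
t 17.3 pos [0.5418 0.0363 0.0452] yaw 4.8 tilt 1.0 -> shift [ 0.0009  0.0001 -0.0705] roll rad -0.002 deg -0.1 q6 -1.0 F [-0.48 -0.01 -1.11] open 0.0393
```

Emit:
apply_moves:
  commands:
    - [0,0,-0.02,0,-0.8]
    - [0.0005,0,-0.045,0,-0.8]
    - [0.001,0,-0.075,0,-0.8]
    - [0.001,0,-0.078,0,-0.8]
    - [-0.04,0,-0.078,0,-0.8]
    - [-0.08,-0.03,-0.078,0,-0.8]
    - [-0.09,-0.075,-0.075,0,-0.8]
    - [-0.09,-0.12,-0.07,0.06,-0.8]
    - [-0.09,-0.165,-0.065,0.13,-0.8]
    - [-0.09,-0.21,-0.06,0.13,-0.8]
    - [-0.09,-0.258,-0.06,0.13,-0.8]
    - [-0.09,-0.258,-0.06,0.13,-0.8]

```text
time: 18.5
ee_pos: [0.5057, -0.2307, 0.1355]
tcp_rot: [-169.0, 89.0, -171.9]
wrist_force: [0.5, 0.8, -1.9]
opening: 0.0389
```

```bash
python3 - <<'E'
from h import *
goto([.504,-.226,.0115],-2.7)
c,P=wrist()
for P,n in ((P,"wrist"),(cloud(cams.camera("side")),"side")):
    m=(abs(P[...,0]-.50)<.075)&(abs(P[...,1]+.226)<.07)&(P[...,2]>.019)&(P[...,2]<.032)
    q=P[m]; print(n,len(q),np.percentile(q,[1,99],axis=0).round(3))
E
```

```text
t 18.5 pos [ 0.5057 -0.2307  0.1355] yaw -2.91 tilt 0.99 -> shift [1.24e-01 5.00e-03 1.00e-04] roll rad -0.004 deg -0.2 q6 -21.3 F [ 0.5   0.85 -1.93] open 0.0389
wrist 2249 [[ 0.449 -0.278  0.019]
 [ 0.55  -0.177  0.028]]
side 142 [[ 0.451 -0.277  0.019]
 [ 0.551 -0.171  0.025]]
```

Tray centre is about (0.501, -0.226), as measured before. I'll lower and check contact, then release.

Emit:
apply_moves:
  commands:
    - [0.04,0.004,0,0,-0.8]
    - [0.08,0.005,0,0,-0.8]
    - [0.105,0.005,0,0,-0.8]
    - [0.118,0.005,0,0,-0.8]
    - [0.122,0.005,0,0,-0.8]
    - [0.122,0.005,0,0,-0.8]

```text
time: 19.2
ee_pos: [0.504, -0.2216, 0.0144]
tcp_rot: [-174.0, 89.0, -176.8]
wrist_force: [-0.7, 0.3, -1.0]
opening: 0.0393
```

```bash
python3 - <<'E'
from h import *
goto([.504,-.226,.0095],-2.7)
E
```

```text
t 19.2 pos [ 0.504  -0.2216  0.0144] yaw -2.74 tilt 0.97 -> shift [ 0.0049 -0.0044  0.0003] roll rad -0.001 deg -0.0 q6 -20.8 F [-0.69  0.28 -1.01] open 0.0393
```

Emit:
apply_moves:
  commands:
    - [0.002,-0.004,0,0,-0.8]
    - [0.0045,-0.004,0,0,-0.8]
    - [0.005,-0.004,0,0,-0.8]
    - [0.005,-0.004,0,0,0.2]
    - [0.005,-0.004,0,0,0.2]
    - [0.005,-0.004,0,0,0.2]
    - [0.005,-0.004,0,0,0.2]
    - [-0.03,-0.004,0,0,0.2]
    - [-0.07,-0.004,0,0,0.2]
    - [-0.11,-0.004,0,0,0.2]
    - [-0.14,-0.004,0,0,0.2]
    - [-0.14,-0.004,0,0,0.2]

```text
time: 20.4
ee_pos: [0.508, -0.2262, 0.1594]
tcp_rot: [-156.5, 89.4, -159.2]
wrist_force: [-0.0, 0.1, 0.7]
opening: 0.0516
```

```bash
python3 - <<'E'
from h import *
goto([.504,-.226,.0095],-2.7)
c,P=wrist()
q=P[(abs(P[...,0]-.50)<.045)&(abs(P[...,1]+.226)<.045)&(P[...,2]>.032)&(P[...,2]<.07)]
print("green bushing",len(q),np.percentile(q,[1,99],axis=0).round(3))
c=cams.camera("top"); cv2.imwrite("pics/topf.png",cv2.resize(c["frame"][130:310,90:440],None,fx=2.28,fy=2.28,interpolation=cv2.INTER_CUBIC)); P=cloud(c)
q=P[(abs(P[...,0]-.515)<.045)&(abs(P[...,1]-.301)<.045)&(P[...,2]>.032)&(P[...,2]<.07)]
print("red bushing",len(q),np.percentile(q,[1,99],axis=0).round(3))
E
```

```text
t 20.4 pos [ 0.508  -0.2262  0.1594] yaw -2.73 tilt 0.63 -> shift [ 0.1499  0.0007 -0.0025] roll rad -0.001 deg -0.0 q6 -21.0 F [-0.04  0.05  0.73] open 0.0516
green bushing 2256 [[ 0.483 -0.246  0.033]
 [ 0.523 -0.207  0.047]]
red bushing 315 [[0.497 0.282 0.033]
 [0.537 0.321 0.05 ]]
```

View pics/topf.png

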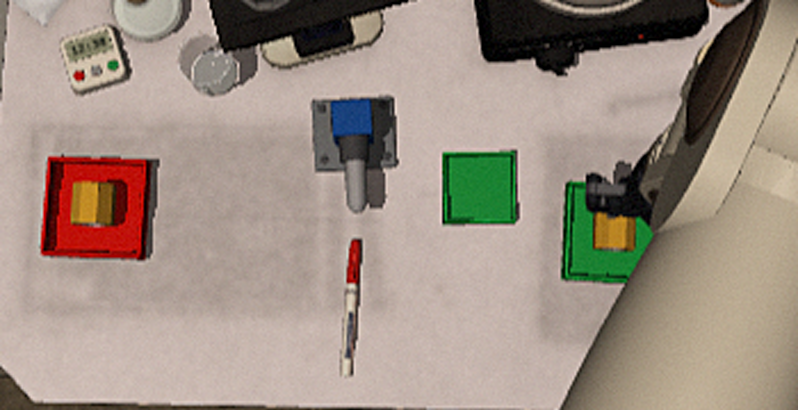

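The red tray holds one bushing at (92,203) and the large green tray holds the other at (613,230). The marker and timer haven't moved. The gripper is empty and well clear.

```bash
python3 -c "
from h import *
print(bot.job_done())"
```

```text
the job is handed in; nothing more can be done
None
```

Both bushings were tried on the pin and sorted, and the job is handed in. The arm was done by 20.4 s of the 72 s allowed.

- **First bushing (left one):** it stopped dead at the pin's nose, with its middle about 57 mm from the root. Pushing with about 21 N and wiggling it gained nothing, so it went in the red tray. The stop came about 3 mm deeper than the nominal 60 mm, which I put down to camera error.
- **Second bushing (right one):** it slid past that point without resistance and stopped against the shoulder, with the pin tip showing about 10 mm. It went in the larger green tray.

**Last checks:**
- Each bushing lies within a few millimetres of its tray's centre, and the gripper is empty and clear.
- Top faces read 47–50 mm instead of the expected 44 mm. I took this as depth noise, because the pictures show both lying flat in their trays.
- The marker and timer look unmoved. The arm hid the tape in the last picture, but it never went near it.

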